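# Turn over the sold-out tag

### The arm

A 6-joint arm with a two-finger parallel gripper is mounted at the origin on the work surface. World frame = base frame: x ahead of the robot, y to its left, z up, the work surface at z = 0. Lengths are in m, angles in degrees, forces in N, time in s.
With the tool pointing down it reaches from about 0.35 to 0.95 m from the base axis. Payload 17.4 kg.
Tool frame: the origin (TCP) lies on the centre line of the jaws, within the pads' length; the fingertips stand 19 mm ahead of it and the grasp point (between the pads) is the TCP; z points along the fingers, y is the line along which they close (so a half turn about z gives the same grasp; the last joint's range is limited). The gripper opens to 93 mm and grips with 3 to 60 N. Pads are 15 mm wide; open, the fingers measure 128 mm over their backs; the gripper's body (75 mm by 188 mm) begins 65 mm behind the grasp point.
Start: joints at [71.001, 6.646, 82.598, -0, 90.757, -2.166], TCP at [0.195, 0.646, 0.238] pointing down, gripper open.
Joint ranges: [-162.19, 162.19], [-47.58, 125.68], [4.15, 143.07], [-65.23, 245.23], [0.69, 171.88], [-170.13, 170.13]. Speed limits (degrees/s): [108.29, 108.29, 127.2, 180, 180, 180].

### API

Orientations are given as [roll, pitch, yaw] about the fixed x, y, z axes, in that order (R = Rz(yaw) Ry(pitch) Rx(roll)).
In Python, from station import env gives the robot as it stands.
- The arm moves only by the tool apply_moves, never from a script. Its argument "plan" is a list of rows, each an object of numbers: "x", "y", "z": the shift along the world's x, y, z in m; "rx", "ry", "rz": the turn, a rotation vector about the world's x, y, z in degrees; "fingers": the finger opening in m, from 0 to 0.093. In form: [{"x": .., "y": .., "z": .., "rx": .., "ry": .., "rz": .., "fingers": ..}, ...]. A call has 1 to 20 rows; each row shifts and turns the commanded pose from where the row before left it; what a row does not reach is not made up. A row lasts 1/12 s, in which the tool goes at most 41.7 mm and 7.16 degrees, less where a joint would pass 70% of its speed; a pose out of reach is approached as far as the arm can. A call is refused whole if a number of a shift passes 0.0417 or a number of a turn 7.16, either way. A call with a gripper value outside its range is refused whole. The fingers move at their own pace and stop on an object; "newtons" is the grip in N (left out, the last holds). Time passes only in rows, so rows that do not move let the fingers close. It gives the time, the measured TCP pose, the force, the opening and the grip force at its end, in the units of the state.
- env.get_obs(): the state, without advancing time (a new reading comes with each control period).
- env.capture(name): name is "scene" or "side" or "wrist"; returns a dict with "pixels" (420x560x3 uint8, blue, green, red), "z_map" (420x560 float32, m along the optical axis (not along the pixel's ray), 0 where there is no reading), "fx", "fy", "cx", "cy" (pixels), "world_from_camera" (4x4, takes a point from camera to world coordinates). Camera axes: x right, y down, z forward; pixel columns grow to the right and rows downward; lengths in m; the calibration is good to about 2 mm. A picture is of the moment at which its call begins.
- env.finish_job(): hands the job in; it is judged then, once.
Trained networks look in a picture, given as the dict that the camera call returned (one of the last four; its "shot" number tells which), for a name from the list of things; names that differ only in an ending like _2 or _b are one class to them, and where a whole thing is asked for, a point or a joint stands for the part that bears it (a point fixed in the world has none). Each returns a list of dicts, best first, with "p" (0 to 1); they miss things now and then, are a little off and sometimes report something else, mostly with a low value. They report only what shows in the picture. A call takes as long as a camera call.
- env.boxes_of(target, picture): "centre" ([column, row] in pixels, amid what is visible of it).
- env.trace(target, picture): "region" (420x560 bool, what is visible of it) and "centre" ([column, row] in pixels, amid what is visible of it).
- env.tip_of(target, picture): "centre" ([column, row] in pixels: a listed point, or the origin of a listed thing).
The state is a dict: "time": time; "joints": joint angles; "joint_vel": joint speeds; "joint_efforts": joint torques, N m; "eef_pos": TCP position; "tcp_rot": TCP orientation; "force": force on the tool from outside, world axes, zero at the start; "torque": the same for the moment, N m; "opening": finger opening in m; "grip_force": force on a finger pad.
Only numpy, scipy, OpenCV 4.12 (cv2) and the standard library are available. Lean on these libraries where they do the work, as an engineer would, in place of code of your own. Each camera call takes 0.05 s, during which the arm holds its last target. There are 200 camera calls.

### The job

Two of the three dishes on the snack counter are empty, but only one of those has its hinged tag turned over to the slate side. With a fingertip under its free edge, turn the other empty dish's tag right over its hinge and lay it down flat towards its dish, like the one already done. Turn it steadily, without flicking or pinching it, and do not shift the serving boards or disturb the other tags, the mug, the cup or the jar.

Things in the scene. Friction and masses are not known exactly. Their poses are not given: they have to be found in the camera images.
- pivot_late (a point): Middle of the hinge pin of the tag on the board of the empty dish whose tag still shows its pale face: THE TAG TO TURN OVER; it is fixed to the board, 64 mm above the board's underside (which stands on a 4 mm counter mat on the table). Axes: x along the board from the tag towards the dish (away from the robot), y along the hinge pin, z up.
- tag_late (a joint): Angle of that tag in rad: 0 = lying level on its near wire rest, pointing to the robot (-x of the pivot point), pale wood face up; pi/2 = standing up; pi = turned over, lying level on the far rest, slate face up. Starts between 0 and 0.2. Stiff hinge: it stays at any angle and must be guided all the way down; takes about 0.06 N m (under 1 N at its free edge). Stops at 0 and pi.
- edge_late (a point): Middle of the free edge of the tag to turn over (a plate 54 mm wide, 6 mm thick): 72 mm from the hinge pin's axis, half-way through the thickness. The edge is round, and the tag reaches 75 mm from the pin in all. At first its outer 35 mm overhang the board's front end, about 60 mm clear above mat and table. Wire rests stand 32 mm either side of the pin, 40 mm wide.
- pale_late: Pale wood face, 3 mm, of the tag to turn over (uppermost at the start); origin on the hinge pin, x towards the hinge from the free edge, its outer surface 3 mm along +z.
- slate_late: Slate-black face, 3 mm, of the same tag (underneath at the start); origin and axes as the pale face, its outer surface 3 mm along -z.
- board_late: Loose wooden serving board 265 x 130 x 18 mm, 1.5 kg, on a dark 4 mm mat; origin under its centre, x away from the robot. Hinge pin 92 mm before its centre, between steel cheeks 35 mm either side, up to 72 mm above the underside. White dish, 120 mm across, rim 60 mm up, fixed 68 mm behind its centre. Here: dish empty, tag still lying towards the robot.
- board_full: The same kind of board; dish heaped with brown chestnuts, tag rightly lying towards the robot, pale face up. Leave alone. The three boards stand side by side about 190 mm apart, in any order.
- board_done: The same kind of board; dish empty, tag already turned over towards its dish, slate face up: what the result should look like. Leave alone.
- pivot_full (a point): Middle of the hinge pin of the tag on the board of the full dish; it is fixed to the board, 64 mm above the board's underside (which stands on a 4 mm counter mat on the table). Axes: x along the board from the tag towards the dish (away from the robot), y along the hinge pin, z up.
- tag_full (a joint): Angle of that tag in rad: 0 = lying level on its near wire rest, pointing to the robot (-x of the pivot point), pale wood face up; pi/2 = standing up; pi = turned over, lying level on the far rest, slate face up. Starts between 0 and 0.15. Leave alone.
- pivot_done (a point): Middle of the hinge pin of the tag on the board of the other empty dish; it is fixed to the board, 64 mm above the board's underside (which stands on a 4 mm counter mat on the table). Axes: x along the board from the tag towards the dish (away from the robot), y along the hinge pin, z up.
- tag_done (a joint): Angle of that tag in rad: 0 = lying level on its near wire rest, pointing to the robot (-x of the pivot point), pale wood face up; pi/2 = standing up; pi = turned over, lying level on the far rest, slate face up. Starts near pi. Leave alone.
- mug: White mug, 80 mm across, 92 mm high, loose, left of the boards; origin under its centre. Leave alone.
- paper_cup: Paper cup, 72 mm across, 78 mm high, loose, right of the boards; origin under its centre. Leave alone.
- spice_jar: Capped jar, 60 mm across, 95 mm high, loose, right of the boards and further off than the cup; origin under its centre. Leave alone.

How it is judged (in metres and radians):
At the end, for the whole second after the job is handed in: The late tag lies turned over, slate face up, within 0.15 rad of flat on its far rest and at rest; the other two tags within 0.3 rad of flat as they were, the boards within 20 mm of their places, the mug, cup and jar upright within 30 mm of theirs (value of joint tag_late above 2.99 rad and velocity of joint tag_late between -0.1 and 0.1 rad/s and value of joint tag_full below 0.3 rad and value of joint tag_done above 2.84 rad and distance of each of board_late, board_full, board_done from where it was at the start of the episode below 0.02 m and distance of each of mug, paper_cup, spice_jar from where it was at the start of the episode below 0.03 m and angle between each of board_late, board_full, board_done, mug, paper_cup, spice_jar's own z axis and vertical below 0.2 rad); the robot touches nothing.
It fails at once if the tag is flicked over (turning faster than 6 rad/s) (velocity of joint tag_late above 6 rad/s or velocity of joint tag_late below -6 rad/s).
It fails at once if the tag is pinched: the fingers press on its two faces at once (contact force between the fingers and pale_late above 1 N and contact force between the fingers and slate_late above 1 N).
It fails at once if the tag of another dish is turned (value of joint tag_full above 0.3 rad or value of joint tag_done below 2.84 rad).
It fails at once if a serving board is lifted, carried or shoved (20 mm or more) (distance of any of board_late, board_full, board_done from where it was at the start of the episode above 0.02 m).
It fails at once if the mug, cup or jar is moved (30 mm or more) or tipped over (distance of any of mug, paper_cup, spice_jar from where it was at the start of the episode above 0.03 m or angle between any of mug, paper_cup, spice_jar's own z axis and vertical above 0.2 rad).
It also fails if it takes over 42 s, if anything falls off the work surface, if the arm or the gripper's body presses on something with over 40 N, if the wrist force passes 120 N, or if a joint passes its speed limit or range.

## Working session

There is one attempt and no reset: what is moved stays moved. The work goes in short steps, Python scripts to look and compute and a tool call to move; the robot and the scene stay as the last step left them, time stands still between calls to the robot, and variables do not carry over. Pictures are saved under pics/ and viewed, at most 10 in all, crops included, and the job is handed in when it is done.

Besides the shell and the picture viewer there is one more tool, called after "Request:" by a JSON object that holds its "fn" and its "kwargs", one argument or row to a line. apply_moves: Moves the arm, as the interface text tells. Its arguments: {"type":"object","properties":{"plan":{"type":"array"},"newtons":{"type":"number"}},"required":["plan"]}

```bash
mkdir -p pics; cat > h.py <<'E'
from station import env
import numpy as np, cv2
def world(p,uv,r=1):
    u,v=uv; z=p["z_map"][int(v)-r:int(v)+r+1,int(u)-r:int(u)+r+1]; z=np.median(z[z>0]) if (z>0).any() else 0
    return (p["world_from_camera"]@[ (u-p["cx"])*z/p["fx"],(v-p["cy"])*z/p["fy"],z,1])[:3].round(4)
E
python3 - <<'E'
from h import *
ps=[]
for n in("scene","side"):
    p=env.capture(n); ps.append(p["pixels"])
    print(n,p["world_from_camera"].round(3).tolist())
    for t in("pivot_late","edge_late","pivot_full","pivot_done"):
        for d in env.tip_of(t,p)[:2]: print(t,round(d["p"],2),np.round(d["centre"],1),world(p,d["centre"]))
    for t in("board_late","mug","paper_cup","spice_jar","pale_late"):
        for d in env.boxes_of(t,p)[:1]: print(t,round(d["p"],2),np.round(d["centre"]),world(p,d["centre"]))
    cv2.imwrite(f"pics/{n}0.png",p["pixels"])
print(env.get_obs())
E
```

```text
scene [[0.567, 0.662, -0.491, 1.068], [0.824, -0.459, 0.333, -0.371], [-0.005, -0.593, -0.805, 0.948], [0.0, 0.0, 0.0, 1.0]]
pivot_late 0.83 [217.7 256. ] [ 0.5764 -0.2245  0.0701]
edge_late 0.72 [198.9 237.4] [ 0.4518 -0.227  -0.0029]
edge_late 0.52 [325.4 184.6] [0.5464 0.1519 0.0668]
pivot_full 0.57 [325.1 189.2] [0.5605 0.1392 0.0687]
pivot_done 0.63 [268.9 221. ] [ 0.5602 -0.0561  0.0685]
board_late 0.89 [237. 289.] [ 0.6787 -0.2286  0.0603]
mug 0.85 [393. 153.] [0.5764 0.3914 0.081 ]
paper_cup 0.58 [125. 259.] [ 0.4138 -0.4252  0.0197]
spice_jar 0.85 [146. 318.] [ 0.6239 -0.4411  0.0695]
pale_late 0.86 [209. 249.] [ 0.5438 -0.2318  0.0677]
side [[0.961, -0.158, 0.229, 0.201], [-0.278, -0.572, 0.772, -1.26], [0.009, -0.805, -0.593, 1.022], [0.0, 0.0, 0.0, 1.0]]
pivot_late 0.75 [303.3 252.1] [ 0.5702 -0.2145  0.0733]
edge_late 0.96 [282.5 260.1] [ 0.5044 -0.2326  0.0746]
pivot_full 0.67 [265.7 188.4] [0.5505 0.1288 0.0707]
pivot_done 0.7 [280.4 218.3] [ 0.551  -0.0474  0.0745]
board_late 0.68 [336. 260.] [ 0.6707 -0.2153  0.0227]
mug 0.65 [244. 150.] [0.5355 0.3831 0.0772]
paper_cup 0.64 [277. 317.] [ 0.4445 -0.3916  0.034 ]
spice_jar 0.83 [344. 316.] [ 0.5906 -0.4716  0.0787]
pale_late 0.68 [292. 264.] [ 0.5244 -0.2547  0.0734]
{'time': 1.0, 'joints': array([ 7.10010290e+01,  6.64518536e+00,  8.25980845e+01, -5.07722061e-04,
        9.07572452e+01, -2.16494323e+00]), 'joint_vel': array([ 0.14569656, -0.06374472,  0.07447462,  0.03678993, -0.06274286,
        0.06301327]), 'joint_efforts': array([-1.59917730e-03, -7.20983791e+01, -6.22801709e+01,  7.79719418e-02,
        1.79139728e-02,  4.53598716e-05]), 'eef_pos': array([0.19548069, 0.64607127, 0.23765408]), 'tcp_rot': array([-1.79999466e+02,  4.87859821e-04,  1.63165966e+02]), 'force': array([ 0.05066562, -1.39445558, -0.39524033]), 'torque': array([-0.01650034, -0.02498809,  0.01318414]), 'grip_force': 0.0, 'opening': 0.09274514761593995}
```

View pics/scene0.png

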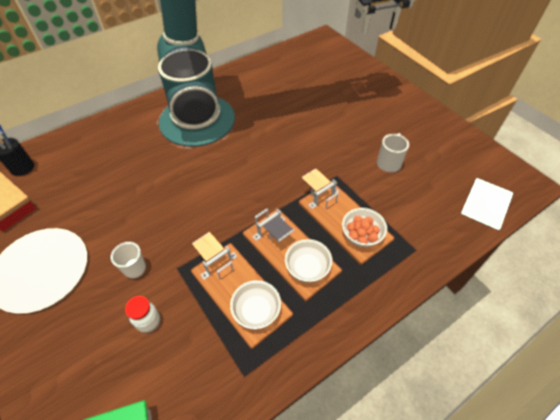

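View pics/side0.png

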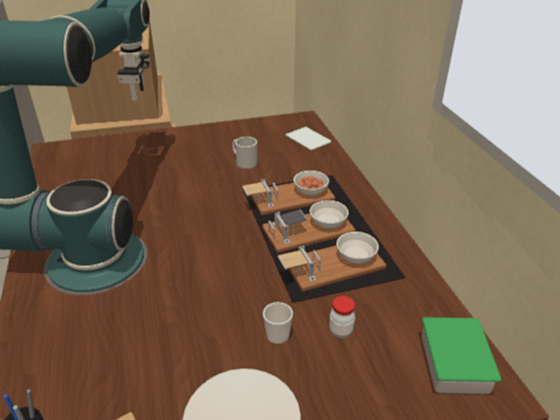

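The scene shows that the late board is the right-hand one (y≈-0.23): its dish is empty and its pale tag points to the robot, at about (209,247) in the scene view. The middle board is already done and the left one is full. I'll hover in front of the tag with closed fingers tilted forward.

Request:
{"fn": "apply_moves", "kwargs": {
  "plan": [
    {"x":0.03,"y":-0.03,"z":0.01,"rz":5.6,"fingers":0},
    {"x":0.03,"y":-0.03,"z":0.01,"rz":5.6,"fingers":0},
    {"x":0.03,"y":-0.03,"z":0.01,"rz":5.6,"fingers":0},
    {"x":0.03,"y":-0.03,"z":0.01},
    {"x":0.03,"y":-0.03,"z":0.01},
    {"x":0.03,"y":-0.03},
    {"x":0.03,"y":-0.03},
    {"x":0.03,"y":-0.03},
    {"y":-0.035,"ry":-6.43},
    {"y":-0.035,"ry":-6.43},
    {"y":-0.035,"ry":-6.43},
    {"y":-0.035,"ry":-6.43},
    {"y":-0.035,"ry":-6.43},
    {"y":-0.035,"ry":-6.43},
    {"y":-0.035,"ry":-6.43},
    {"y":-0.035},
    {"y":-0.035},
    {"y":-0.035},
    {"y":-0.035},
    {"y":-0.035}
  ]
}}

```text
validation failed for argument at $.pl...
```

Request:
{"fn": "apply_moves", "kwargs": {
  "plan": [
    {"y":-0.035},
    {"y":-0.035},
    {"y":-0.035},
    {"y":-0.03},
    {"x":-0.03},
    {}
  ]
}}

```text
validation failed for argument at $.pl...
```

```bash
cat > m.py <<'E'
from h import *
o=env.get_obs(); print({k:np.round(o[k],3).tolist() for k in("time","eef_pos","tcp_rot","force","torque","joints","opening")})
def cloud(p,m):
    v,u=np.nonzero(m&(p["z_map"]>0)); z=p["z_map"][v,u]
    c=np.stack([(u-p["cx"])*z/p["fx"],(v-p["cy"])*z/p["fy"],z,z*0+1])
    return (p["world_from_camera"]@c)[:3].T
import sys
for n in("wrist","scene","side"):
    p=env.capture(n); cv2.imwrite(f"pics/{n}{sys.argv[1]}.png",p["pixels"])
    for t in("pivot_late","edge_late"):
        for d in env.tip_of(t,p)[:2]: print(n,t,round(d["p"],2),np.round(d["centre"],1),world(p,d["centre"]))
    for t in("pale_late","board_late"):
        for d in env.trace(t,p)[:1]:
            m=cv2.erode(d["region"].astype(np.uint8),np.ones((3,3)))>0
            c=cloud(p,m)
            if len(c)<20: print(n,t,"few");continue
            if t=="pale_late": c=c[abs(c[:,2]-np.median(c[:,2]))<.02]
            r=cv2.minAreaRect(c[:,:2].astype(np.float32)*1000)
            print(n,t,round(d["p"],2),len(c),"z",np.percentile(c[:,2],[5,50,95]).round(3),"x",np.percentile(c[:,0],[1,50,99]).round(3),"y",np.percentile(c[:,1],[1,50,99]).round(3),"rect",np.round(r[0]),np.round(r[1]),round(r[2],1))
E
python3 m.py 1
```

```text
{'time': 1.0, 'eef_pos': [0.195, 0.646, 0.238], 'tcp_rot': [-179.999, 0.0, 163.166], 'force': [0.051, -1.394, -0.395], 'torque': [-0.017, -0.025, 0.013], 'joints': [71.001, 6.645, 82.598, -0.001, 90.757, -2.165], 'opening': 0.093}
scene pivot_late 0.86 [215.7 255.2] [ 0.5697 -0.2271  0.067 ]
scene edge_late 0.78 [203.7 237.8] [ 0.5066 -0.2279  0.0688]
scene pale_late 0.77 326 z [0.067 0.069 0.072] x [0.509 0.537 0.565] y [-0.255 -0.233 -0.21 ] rect [ 536. -232.] [57. 46.] 4.7
scene board_late 0.87 4980 z [0.017 0.023 0.069] x [0.516 0.683 0.798] y [-0.286 -0.226 -0.159] rect [ 653. -223.] [294. 126.] 5.4
side edge_late 0.91 [281.3 260.6] [ 0.5016 -0.2306  0.0716]
side pale_late 0.71 233 z [0.069 0.073 0.076] x [0.507 0.535 0.563] y [-0.258 -0.234 -0.209] rect [ 534. -233.] [58. 50.] 9.3
side board_late 0.91 3191 z [0.018 0.025 0.073] x [0.508 0.665 0.789] y [-0.293 -0.239 -0.161] rect [ 647. -226.] [293. 130.] 5.6
```

View pics/wrist1.png

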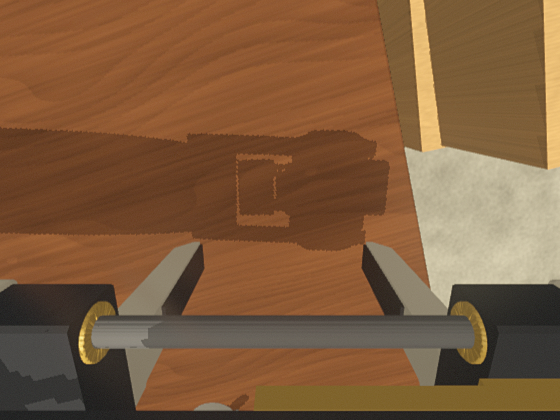

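The wrist view shows only the table under the start pose, so it adds nothing here. The board yaw is about 5.4° and the pivot is at about (0.574, -0.230, 0.068). Both moves were refused, so I'm rewriting the rows with all fields in each.

Request:
{"fn": "apply_moves", "kwargs": {
  "plan": [
    {"x":0.03,"y":-0.03,"z":0.01,"rx":0,"ry":0,"rz":5.55,"fingers":0},
    {"x":0.03,"y":-0.03,"z":0.01,"rx":0,"ry":0,"rz":5.55,"fingers":0},
    {"x":0.03,"y":-0.03,"z":0.01,"rx":0,"ry":0,"rz":5.55,"fingers":0},
    {"x":0.03,"y":-0.03,"z":0.01,"rx":0,"ry":0,"rz":5.55,"fingers":0},
    {"x":0.03,"y":-0.03,"z":0.01,"rx":0,"ry":0,"rz":0,"fingers":0},
    {"x":0.03,"y":-0.03,"z":0,"rx":0,"ry":0,"rz":0,"fingers":0},
    {"x":0.03,"y":-0.03,"z":0,"rx":0,"ry":0,"rz":0,"fingers":0},
    {"x":0.03,"y":-0.03,"z":0,"rx":0,"ry":0,"rz":0,"fingers":0},
    {"x":0,"y":-0.035,"z":0,"rx":0.6,"ry":-6.4,"rz":0,"fingers":0},
    {"x":0,"y":-0.035,"z":0,"rx":0.6,"ry":-6.4,"rz":0,"fingers":0},
    {"x":0,"y":-0.035,"z":0,"rx":0.6,"ry":-6.4,"rz":0,"fingers":0},
    {"x":0,"y":-0.035,"z":0,"rx":0.6,"ry":-6.4,"rz":0,"fingers":0},
    {"x":0,"y":-0.035,"z":0,"rx":0.6,"ry":-6.4,"rz":0,"fingers":0},
    {"x":0,"y":-0.035,"z":0,"rx":0.6,"ry":-6.4,"rz":0,"fingers":0},
    {"x":0,"y":-0.035,"z":0,"rx":0.6,"ry":-6.4,"rz":0,"fingers":0},
    {"x":0,"y":-0.035,"z":0,"rx":0,"ry":0,"rz":0,"fingers":0},
    {"x":0,"y":-0.035,"z":0,"rx":0,"ry":0,"rz":0,"fingers":0},
    {"x":0,"y":-0.035,"z":0,"rx":0,"ry":0,"rz":0,"fingers":0}
  ]
}}

```text
time: 3.25
eef_pos: [0.4663, 0.0899, 0.2883]
tcp_rot: [-179.4, 42.4, -174.6]
force: [-0.1, 1.0, -1.1]
opening: 0.0005
grip_force: 0.0
```

Request:
{"fn": "apply_moves", "kwargs": {
  "plan": [
    {"x":0,"y":-0.035,"z":0,"rx":0,"ry":0,"rz":0,"fingers":0},
    {"x":0,"y":-0.035,"z":0,"rx":0,"ry":0,"rz":0,"fingers":0},
    {"x":0,"y":-0.035,"z":0,"rx":0,"ry":0,"rz":0,"fingers":0},
    {"x":0,"y":-0.035,"z":0,"rx":0,"ry":0,"rz":0,"fingers":0},
    {"x":0,"y":-0.035,"z":0,"rx":0,"ry":0,"rz":0,"fingers":0},
    {"x":0,"y":-0.035,"z":0,"rx":0,"ry":0,"rz":0,"fingers":0},
    {"x":0,"y":-0.035,"z":0,"rx":0,"ry":0,"rz":0,"fingers":0},
    {"x":-0.03,"y":-0.035,"z":-0.03,"rx":0,"ry":0,"rz":0,"fingers":0},
    {"x":-0.03,"y":-0.01,"z":-0.03,"rx":0,"ry":0,"rz":0,"fingers":0},
    {"x":0,"y":0,"z":0,"rx":0,"ry":0,"rz":0,"fingers":0},
    {"x":0,"y":0,"z":0,"rx":0,"ry":0,"rz":0,"fingers":0},
    {"x":0,"y":0,"z":0,"rx":0,"ry":0,"rz":0,"fingers":0}
  ]
}}

```text
time: 4.25
eef_pos: [0.4236, -0.1755, 0.2388]
tcp_rot: [-179.3, 42.1, -174.7]
force: [0.3, -0.4, 0.4]
opening: 0.0003
grip_force: 0.0
```

```bash
python3 m.py 2
```

```text
{'time': 4.25, 'eef_pos': [0.424, -0.176, 0.239], 'tcp_rot': [-179.347, 42.06, -174.68], 'force': [0.254, -0.379, 0.42], 'torque': [0.006, 0.35, 0.033], 'joints': [-43.878, -44.99, 128.752, 32.426, 68.713, -143.437], 'opening': 0.0}
wrist pivot_late 0.61 [227.5 175.5] [ 0.5699 -0.2304  0.0718]
wrist edge_late 0.94 [218.8 131.5] [ 0.4996 -0.2348  0.069 ]
wrist pale_late 0.78 1677 z [0.071 0.072 0.073] x [0.503 0.531 0.564] y [-0.259 -0.232 -0.207] rect [ 534. -233.] [62. 53.] 6.1
wrist board_late 0.93 10703 z [0.017 0.027 0.073] x [0.499 0.581 0.785] y [-0.288 -0.218 -0.157] rect [ 646. -221.] [297. 126.] 5.7
scene pivot_late 0.88 [215.6 256.6] [ 0.5735 -0.2294  0.0677]
scene edge_late 0.57 [203.  237.7] [ 0.5053 -0.2293  0.0688]
scene edge_late 0.5 [289.4 250.2] [ 0.6625 -0.0603  0.0603]
scene pale_late 0.62 364 z [0.067 0.069 0.072] x [0.507 0.539 0.567] y [-0.255 -0.232 -0.208] rect [ 537. -233.] [62. 48.] 6.9
side pivot_late 0.92 [305.6 253.1] [ 0.5757 -0.2186  0.0717]
side pivot_late 0.26 [265.4 184.3] [0.555  0.1498 0.0729]
side edge_late 0.8 [281.8 260.1] [ 0.5035 -0.2289  0.0716]
side pale_late 0.82 205 z [0.07  0.073 0.076] x [0.506 0.532 0.559] y [-0.257 -0.234 -0.21 ] rect [ 532. -234.] [54. 49.] 0.2
side board_late 0.86 3258 z [0.017 0.025 0.073] x [0.511 0.667 0.787] y [-0.293 -0.239 -0.161] rect [ 647. -225.] [290. 134.] 5.7
```

View pics/wrist2.png

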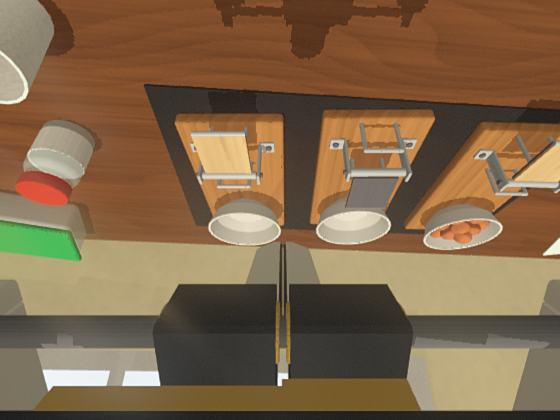

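The wrist view shows the late tag pale and flat at about (222,152), and its dish at (245,225). The pivot agrees in all views. I'll descend in front of the free edge and watch the joints.

Request:
{"fn": "apply_moves", "kwargs": {
  "plan": [
    {"x":0.008,"y":-0.016,"z":-0.01,"rx":0,"ry":0,"rz":0,"fingers":0},
    {"x":0.008,"y":-0.016,"z":-0.01,"rx":0,"ry":0,"rz":0,"fingers":0},
    {"x":0.008,"y":-0.016,"z":-0.01,"rx":0,"ry":0,"rz":0,"fingers":0},
    {"x":0.008,"y":-0.015,"z":-0.01,"rx":0,"ry":0,"rz":0,"fingers":0},
    {"x":0,"y":0,"z":-0.015,"rx":0,"ry":0,"rz":0,"fingers":0},
    {"x":0,"y":0,"z":-0.015,"rx":0,"ry":0,"rz":0,"fingers":0},
    {"x":0,"y":0,"z":-0.015,"rx":0,"ry":0,"rz":0,"fingers":0},
    {"x":0,"y":0,"z":0,"rx":0,"ry":0,"rz":0,"fingers":0},
    {"x":0,"y":0,"z":0,"rx":0,"ry":0,"rz":0,"fingers":0}
  ]
}}

```text
time: 5.75
eef_pos: [0.4549, -0.2377, 0.1519]
tcp_rot: [-179.5, 42.0, -174.7]
force: [0.2, 0.3, -0.1]
opening: 0.0006
grip_force: 0.0
```

```bash
cat > path.py <<'E'
from h import *
from scipy.spatial.transform import Rotation as Ro
import sys
yaw=np.radians(5.5); P=np.array([.574,-.229,.068]); u=np.array([np.cos(yaw),np.sin(yaw),0])
def tcp(a,rho=60,press=0,dz=None):
    o=env.get_obs(); d3=Ro.from_euler("xyz",o["tcp_rot"],degrees=True).as_matrix()[:,2]
    th=np.arctan2(-d3[2],d3@u); d=np.array([np.cos(th),-np.sin(th)]); n=np.array([np.sin(th),np.cos(th)])
    t=np.array([-np.cos(a),np.sin(a)]); N=np.array([-np.sin(a),-np.cos(a)])
    if a<th:  # front of the finger against the round edge
        A=np.array([n,t]); b=[n@(72*t)-3-7.5+press,rho+2-7.5*n@t]
        p=np.linalg.solve(A,b) if abs(np.linalg.det(A))>.25 else None
    if a>=th or p is None:
        m=max(-N@(s*7.5*n) for s in(1,-1)); p=rho*t+(3+m-press)*N
    p=p-19*d
    return P+p[0]/1000*u+np.array([0,0,p[1]/1000])
if __name__=="__main__":
    o=env.get_obs(); print(np.round(o["time"],2),o["eef_pos"].round(4),o["tcp_rot"].round(1),o["joints"].round(1),o["force"].round(1))
    last=None
    for a in range(0,181,10):
        w=tcp(np.radians(a)); print(a,w.round(4),None if last is None else (w-last).round(4)); last=w
E
python3 path.py
```

```text
5.75 [ 0.4549 -0.2377  0.1519] [-179.5   42.  -174.7] [ -47.5  -30.9  129.2   37.9   59.1 -156. ] [ 0.2  0.3 -0.1]
0 [ 0.4941 -0.2367  0.0615] None
10 [ 0.493  -0.2368  0.0764] [-0.0011 -0.0001  0.0149]
20 [ 0.4948 -0.2366  0.0901] [0.0018 0.0002 0.0137]
30 [ 0.4992 -0.2362  0.1026] [0.0043 0.0004 0.0124]
40 [ 0.5057 -0.2356  0.1136] [0.0065 0.0006 0.011 ]
50 [ 0.515  -0.2347  0.1213] [0.0093 0.0009 0.0078]
60 [ 0.5226 -0.234   0.1289] [0.0076 0.0007 0.0076]
70 [ 0.5316 -0.2331  0.1351] [0.009  0.0009 0.0062]
80 [ 0.5418 -0.2321  0.1396] [0.0102 0.001  0.0045]
90 [ 0.5528 -0.231   0.1421] [0.011  0.0011 0.0025]
100 [ 0.5643 -0.2299  0.1425] [0.0114 0.0011 0.0004]
110 [ 0.5757 -0.2288  0.1407] [ 0.0114  0.0011 -0.0018]
120 [ 0.5866 -0.2278  0.1368] [ 0.011   0.0011 -0.004 ]
130 [ 0.5967 -0.2268  0.1307] [ 0.01    0.001  -0.0061]
140 [ 0.605  -0.226   0.1232] [ 0.0084  0.0008 -0.0075]
150 [ 0.6108 -0.2255  0.1161] [ 0.0058  0.0006 -0.0071]
160 [ 0.6155 -0.225   0.1081] [ 0.0047  0.0005 -0.008 ]
170 [ 0.619  -0.2247  0.0994] [ 0.0035  0.0003 -0.0087]
180 [ 0.6211 -0.2245  0.0901] [ 0.0021  0.0002 -0.0093]
```

Request:
{"fn": "apply_moves", "kwargs": {
  "plan": [
    {"x":0,"y":0,"z":-0.016,"rx":0,"ry":0,"rz":0,"fingers":0},
    {"x":0,"y":0,"z":-0.016,"rx":0,"ry":0,"rz":0,"fingers":0},
    {"x":0,"y":0,"z":-0.016,"rx":0,"ry":0,"rz":0,"fingers":0},
    {"x":0,"y":0,"z":-0.016,"rx":0,"ry":0,"rz":0,"fingers":0},
    {"x":0,"y":0,"z":-0.016,"rx":0,"ry":0,"rz":0,"fingers":0},
    {"x":0,"y":0,"z":-0.016,"rx":0,"ry":0,"rz":0,"fingers":0},
    {"x":0.01,"y":0,"z":0,"rx":0,"ry":0,"rz":0,"fingers":0},
    {"x":0.01,"y":0,"z":0,"rx":0,"ry":0,"rz":0,"fingers":0},
    {"x":0.01,"y":0,"z":0,"rx":0,"ry":0,"rz":0,"fingers":0},
    {"x":0.004,"y":0,"z":0,"rx":0,"ry":0,"rz":0,"fingers":0},
    {"x":0,"y":0,"z":0,"rx":0,"ry":0,"rz":0,"fingers":0},
    {"x":0,"y":0,"z":0,"rx":0,"ry":0,"rz":0,"fingers":0}
  ]
}}

```text
time: 6.75
eef_pos: [0.4898, -0.2382, 0.0572]
tcp_rot: [-179.4, 42.0, -174.6]
force: [-0.8, -0.1, 0.4]
opening: 0.0005
grip_force: 0.0
```

```bash
python3 - <<'E'
from h import *
o=env.get_obs(); print(o["eef_pos"].round(4),o["tcp_rot"].round(1),o["joints"].round(1),o["force"].round(1))
p=env.capture("side"); i=p["pixels"][190:310,200:360]; cv2.imwrite("pics/s3.png",cv2.resize(i,None,fx=5,fy=5,interpolation=2))
E
```

```text
[ 0.4898 -0.2382  0.0572] [-179.4   42.  -174.6] [ -43.8  -19.8  131.2   43.4   46.7 -163.4] [-0.8 -0.1  0.4]
```

View pics/s3.png

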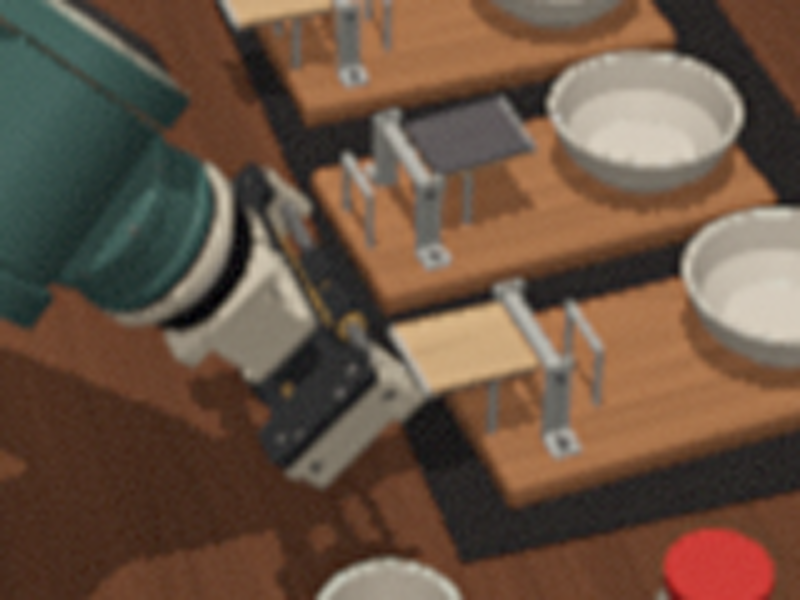

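The fingertip is under the free edge (about (400,370) in the crop) and nothing is disturbed. I'll turn the first 50° now.

Request:
{"fn": "apply_moves", "kwargs": {
  "plan": [
    {"x":0.004,"y":0.0015,"z":0.004,"rx":0,"ry":0,"rz":0,"fingers":0},
    {"x":0,"y":0,"z":0.007,"rx":0,"ry":0,"rz":0,"fingers":0},
    {"x":-0.001,"y":0,"z":0.008,"rx":0,"ry":0,"rz":0,"fingers":0},
    {"x":0.001,"y":0,"z":0.007,"rx":0,"ry":0,"rz":0,"fingers":0},
    {"x":0.001,"y":0,"z":0.007,"rx":0,"ry":0,"rz":0,"fingers":0},
    {"x":0.002,"y":0,"z":0.006,"rx":0,"ry":0,"rz":0,"fingers":0},
    {"x":0.002,"y":0,"z":0.006,"rx":0,"ry":0,"rz":0,"fingers":0},
    {"x":0.003,"y":0.0005,"z":0.0055,"rx":0,"ry":0,"rz":0,"fingers":0},
    {"x":0.004,"y":0.0005,"z":0.0055,"rx":0,"ry":0,"rz":0,"fingers":0},
    {"x":0.005,"y":0.0005,"z":0.004,"rx":0,"ry":0,"rz":0,"fingers":0},
    {"x":0.005,"y":0.0005,"z":0.004,"rx":0,"ry":0,"rz":0,"fingers":0},
    {"x":0,"y":0,"z":0,"rx":0,"ry":0,"rz":0,"fingers":0},
    {"x":0,"y":0,"z":0,"rx":0,"ry":0,"rz":0,"fingers":0}
  ]
}}

```text
time: 7.88
eef_pos: [0.5156, -0.2347, 0.1206]
tcp_rot: [-179.4, 42.0, -174.7]
force: [0.2, 0.5, -1.0]
opening: 0.0006
grip_force: 0.0
```

```bash
python3 - <<'E'
from h import *
o=env.get_obs(); print(o["eef_pos"].round(4),o["tcp_rot"].round(1),o["joints"].round(1),o["force"].round(1))
p=env.capture("side"); i=p["pixels"][190:310,200:360]; cv2.imwrite("pics/s4.png",cv2.resize(i,None,fx=5,fy=5,interpolation=2))
E
```

```text
[ 0.5156 -0.2347  0.1206] [-179.4   42.  -174.7] [ -40.9  -21.7  126.2   38.3   50.2 -154.5] [ 0.2  0.5 -1. ]
```

View pics/s4.png

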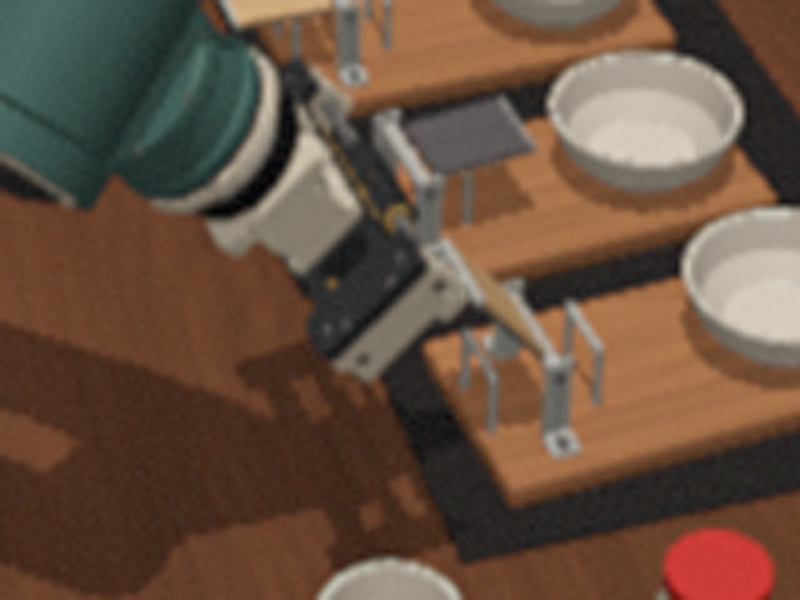

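The tag now stands at about 50° with the finger behind it. I'll carry on to 140°.

Request:
{"fn": "apply_moves", "kwargs": {
  "plan": [
    {"x":0.004,"y":0.0005,"z":0.004,"rx":0,"ry":0,"rz":0,"fingers":0},
    {"x":0.004,"y":0,"z":0.004,"rx":0,"ry":0,"rz":0,"fingers":0},
    {"x":0.0045,"y":0.0005,"z":0.003,"rx":0,"ry":0,"rz":0,"fingers":0},
    {"x":0.0045,"y":0.0005,"z":0.003,"rx":0,"ry":0,"rz":0,"fingers":0},
    {"x":0.005,"y":0.0005,"z":0.0025,"rx":0,"ry":0,"rz":0,"fingers":0},
    {"x":0.005,"y":0.0005,"z":0.002,"rx":0,"ry":0,"rz":0,"fingers":0},
    {"x":0.0055,"y":0.0005,"z":0.0015,"rx":0,"ry":0,"rz":0,"fingers":0},
    {"x":0.0055,"y":0.0005,"z":0.001,"rx":0,"ry":0,"rz":0,"fingers":0},
    {"x":0.0055,"y":0.0005,"z":0.0005,"rx":0,"ry":0,"rz":0,"fingers":0},
    {"x":0.006,"y":0.0005,"z":0,"rx":0,"ry":0,"rz":0,"fingers":0},
    {"x":0.006,"y":0.0005,"z":-0.0005,"rx":0,"ry":0,"rz":0,"fingers":0},
    {"x":0.0055,"y":0.0005,"z":-0.001,"rx":0,"ry":0,"rz":0,"fingers":0},
    {"x":0.0055,"y":0.0005,"z":-0.0015,"rx":0,"ry":0,"rz":0,"fingers":0},
    {"x":0.0055,"y":0.0005,"z":-0.0025,"rx":0,"ry":0,"rz":0,"fingers":0},
    {"x":0.005,"y":0.0005,"z":-0.003,"rx":0,"ry":0,"rz":0,"fingers":0},
    {"x":0.005,"y":0.0005,"z":-0.003,"rx":0,"ry":0,"rz":0,"fingers":0},
    {"x":0.004,"y":0.0005,"z":-0.0035,"rx":0,"ry":0,"rz":0,"fingers":0},
    {"x":0.004,"y":0.0005,"z":-0.0035,"rx":0,"ry":0,"rz":0,"fingers":0},
    {"x":0,"y":0,"z":0,"rx":0,"ry":0,"rz":0,"fingers":0},
    {"x":0,"y":0,"z":0,"rx":0,"ry":0,"rz":0,"fingers":0}
  ]
}}

```text
time: 9.6
eef_pos: [0.6052, -0.2262, 0.1232]
tcp_rot: [-179.5, 42.0, -174.7]
force: [-0.4, -0.7, -0.8]
opening: 0.0004
grip_force: 0.0
```

```bash
python3 - <<'E'
from h import *
o=env.get_obs(); print(o["eef_pos"].round(4),o["tcp_rot"].round(1),o["joints"].round(1),o["force"].round(1))
p=env.capture("side"); i=p["pixels"][190:310,220:380]; cv2.imwrite("pics/s5.png",cv2.resize(i,None,fx=5,fy=5,interpolation=2))
E
```

```text
[ 0.6052 -0.2262  0.1232] [-179.5   42.  -174.7] [ -33.1  -11.4  117.9   36.    44.  -147.9] [-0.4 -0.7 -0.8]
```

View pics/s5.png

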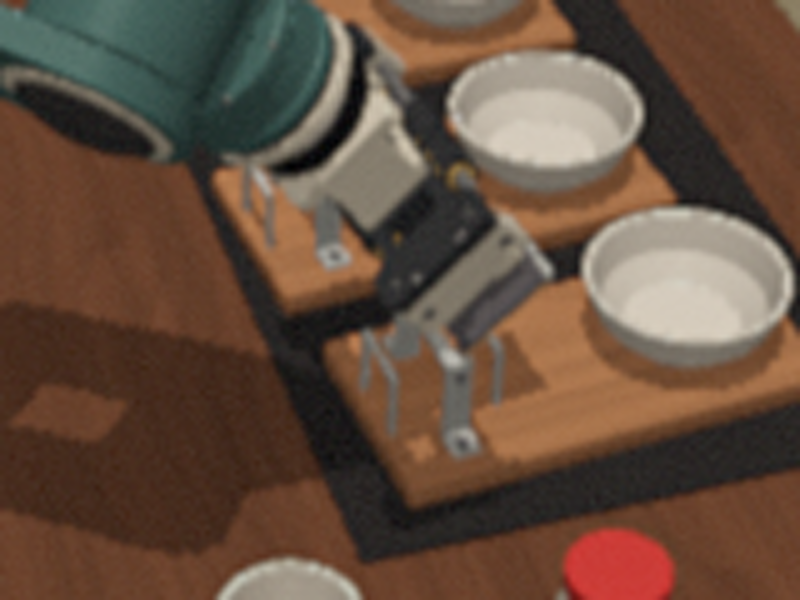

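The tag is past upright at about 140°, slate facing the finger. I'll press it down to flat.

Request:
{"fn": "apply_moves", "kwargs": {
  "plan": [
    {"x":0.003,"y":0.0005,"z":-0.0035,"rx":0,"ry":0,"rz":0,"fingers":0},
    {"x":0.003,"y":0,"z":-0.0035,"rx":0,"ry":0,"rz":0,"fingers":0},
    {"x":0.0025,"y":0.0005,"z":-0.004,"rx":0,"ry":0,"rz":0,"fingers":0},
    {"x":0.002,"y":0,"z":-0.004,"rx":0,"ry":0,"rz":0,"fingers":0},
    {"x":0.002,"y":0.0005,"z":-0.004,"rx":0,"ry":0,"rz":0,"fingers":0},
    {"x":0.0015,"y":0,"z":-0.0045,"rx":0,"ry":0,"rz":0,"fingers":0},
    {"x":0.001,"y":0,"z":-0.0045,"rx":0,"ry":0,"rz":0,"fingers":0},
    {"x":0.001,"y":0,"z":-0.003,"rx":0,"ry":0,"rz":0,"fingers":0},
    {"x":0,"y":0,"z":0,"rx":0,"ry":0,"rz":0,"fingers":0},
    {"x":0,"y":0,"z":0,"rx":0,"ry":0,"rz":0,"fingers":0}
  ]
}}

```text
time: 10.48
eef_pos: [0.6212, -0.2248, 0.0924]
tcp_rot: [-179.4, 42.0, -174.7]
force: [0.0, 0.9, 0.3]
opening: -0.0
grip_force: 0.0
```

Next I'll creep down until contact with the rest shows in the force.

Request:
{"fn": "apply_moves", "kwargs": {
  "plan": [
    {"x":0,"y":0,"z":-0.001,"rx":0,"ry":0,"rz":0,"fingers":0},
    {"x":0,"y":0,"z":-0.001,"rx":0,"ry":0,"rz":0,"fingers":0},
    {"x":0,"y":0,"z":0,"rx":0,"ry":0,"rz":0,"fingers":0}
  ]
}}

```text
time: 10.73
eef_pos: [0.6214, -0.225, 0.091]
tcp_rot: [-179.4, 42.0, -174.7]
force: [0.5, 0.1, 2.2]
opening: 0.0006
grip_force: 1.0
```

Request:
{"fn": "apply_moves", "kwargs": {
  "plan": [
    {"x":0,"y":0,"z":-0.001,"rx":0,"ry":0,"rz":0,"fingers":0},
    {"x":0,"y":0,"z":0,"rx":0,"ry":0,"rz":0,"fingers":0},
    {"x":0,"y":0,"z":0,"rx":0,"ry":0,"rz":0,"fingers":0}
  ]
}}

```text
time: 10.98
eef_pos: [0.6216, -0.2251, 0.0906]
tcp_rot: [-179.4, 42.1, -174.7]
force: [-3.0, 1.6, 6.8]
opening: 0.0002
grip_force: 3.3
```

The force has risen to 6.8 N, so the tag is down on its rest. Now I'll lift straight off and check.

Request:
{"fn": "apply_moves", "kwargs": {
  "plan": [
    {"x":0,"y":0,"z":0.005,"rx":0,"ry":0,"rz":0,"fingers":0},
    {"x":0,"y":0,"z":0.015,"rx":0,"ry":0,"rz":0,"fingers":0},
    {"x":0,"y":0,"z":0.025,"rx":0,"ry":0,"rz":0,"fingers":0},
    {"x":0,"y":0,"z":0.03,"rx":0,"ry":0,"rz":0,"fingers":0},
    {"x":-0.01,"y":0,"z":0.03,"rx":0,"ry":0,"rz":0,"fingers":0},
    {"x":-0.02,"y":0,"z":0.03,"rx":0,"ry":0,"rz":0,"fingers":0},
    {"x":-0.03,"y":0,"z":0.03,"rx":0,"ry":0,"rz":0,"fingers":0},
    {"x":-0.03,"y":0,"z":0,"rx":0,"ry":0,"rz":0,"fingers":0},
    {"x":-0.03,"y":0,"z":0,"rx":0,"ry":0,"rz":0,"fingers":0},
    {"x":0,"y":0,"z":0,"rx":0,"ry":0,"rz":0,"fingers":0},
    {"x":0,"y":0,"z":0,"rx":0,"ry":0,"rz":0,"fingers":0},
    {"x":0,"y":0,"z":0,"rx":0,"ry":0,"rz":0,"fingers":0}
  ]
}}

```text
time: 11.98
eef_pos: [0.502, -0.225, 0.2544]
tcp_rot: [-179.4, 42.0, -174.7]
force: [0.9, 0.3, 1.1]
opening: 0.0006
grip_force: 0.0
```

```bash
python3 - <<'E'
from h import *
p=env.capture("side"); i=p["pixels"][180:300,220:380]; cv2.imwrite("pics/s6.png",cv2.resize(i,None,fx=5,fy=5,interpolation=2))
for n in ("wrist","scene","side"):
    p=env.capture(n)
    for d in env.tip_of("edge_late",p)[:1]+env.tip_of("pivot_late",p)[:1]: print(n,round(d["p"],2),world(p,d["centre"]))
    for d in env.trace("slate_late",p)[:2]:
        m=cv2.erode(d["region"].astype(np.uint8),np.ones((3,3)))>0; v,u=np.nonzero(m)
        if len(v)<10: continue
        c=np.array([world(p,(a,b),0) for a,b in zip(u,v)]); A=np.c_[c[:,:2],np.ones(len(c))]
        print(n,round(d["p"],2),len(c),c.mean(0).round(3),"slopes",np.linalg.lstsq(A,c[:,2],rcond=None)[0][:2].round(3))
E
```

```text
wrist 0.78 [ 0.6411 -0.2214  0.0714]
wrist 0.56 [ 0.5733 -0.2289  0.0729]
wrist 0.94 1726 [ 0.609 -0.226  0.072] slopes [-0.381 -0.008]
wrist 0.5 2794 [ 0.577 -0.053  0.073] slopes [-0.135 -0.324]
scene 0.74 [ 0.648  -0.2266  0.0677]
scene 0.71 [ 0.5769 -0.2297  0.0684]
scene 0.76 395 [ 0.615 -0.224  0.068] slopes [ 0.011 -0.006]
side 0.84 [ 0.6454 -0.2145  0.0713]
side 0.69 [ 0.5822 -0.2154  0.0691]
side 0.6 213 [ 0.609 -0.236  0.081] slopes [-0.204 -0.824]
```

View pics/s6.png

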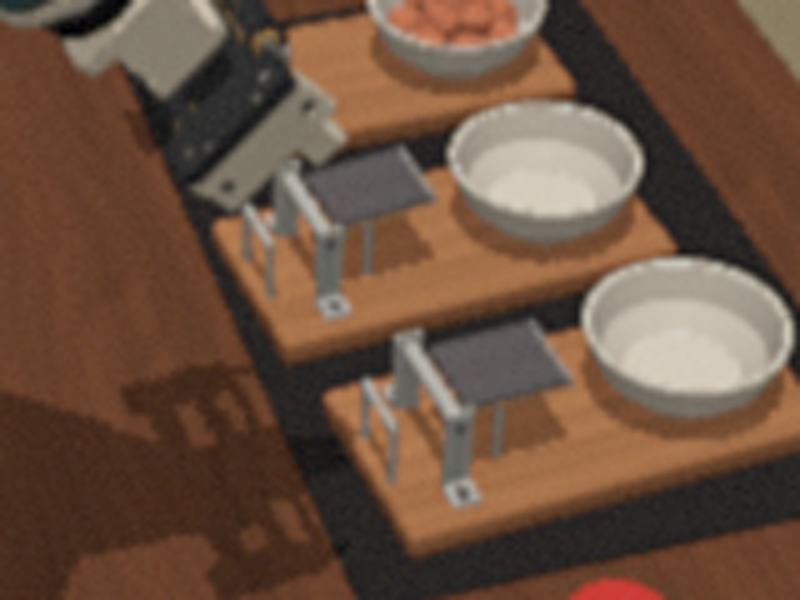

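The late tag, at about (500,365) in the crop, lies flat with its slate face up, just like the done one at (370,185). The arm is clear of everything.

```bash
python3 -c "
from station import env
print(env.finish_job())"
```

```text
the job is handed in; nothing more can be done
None
```

I turned the late tag right over with a fingertip, and it lies flat on its far rest, slate face up. I handed the job in about 12 s into the 42 s limit, but the hand-in returned no verdict; the last pictures show no visible shift of the boards or the other tags, though I did not re-measure the mug, cup or jar.

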